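# Bring the next mould alongside, unlatch the jolley arm and hold it raised

### The arm

A 6-joint arm with a two-finger parallel gripper is mounted at the origin on the work surface; the furniture and walls round the work are solid. World frame = base frame: x ahead of the robot, y to its left, z up, the work surface at z = 0. Lengths are in m, angles in degrees, forces in N, time in s.
With the tool pointing down it reaches from about 0.35 to 0.8 m from the base axis. Payload 7.3 kg.
Tool frame: the origin (TCP) lies between the finger pads; the fingertips stand 8 mm ahead of it and the grasp point (between the pads) lies 11 mm behind it (r.tcp_to_tips is the distance from the TCP to the fingertips, in m); z points along the fingers, y is the direction in which the jaws open and shut (so a half turn about z gives the same grasp; the last joint's range is limited). The gripper opens to 85 mm and grips with 20 to 120 N. Pads are 22 mm wide; open, the fingers measure 114 mm over their backs; the gripper's body (76 mm by 85 mm) begins 54 mm behind the grasp point. The pads swing forward as they close: fully open they stand 13 mm farther back than shut.
Start: joints at [-81.761, 19.595, 87.324, -0, 73.075, -8.365], TCP at [0.15, -0.503, 0.239] pointing down, gripper open.
Joint ranges: [-145.02, 145.02], [-44.19, 115.74], [2.07, 154.8], [-57.11, 237.11], [16.16, 152.29], [-177.93, 177.93]. Speed limits (degrees/s): [147.25, 147.25, 180, 180, 180, 180].

### API

Orientations are given as [roll, pitch, yaw] about the fixed x, y, z axes, in that order (R = Rz(yaw) Ry(pitch) Rx(roll)).
In Python, from rig import r gives the robot as it stands.
- The arm moves only by the tool apply_moves, never from a script. Its argument "rows" is a list of rows, each an object of numbers: "dx", "dy", "dz": the shift along the tool's x, y, z in mm; "wx", "wy", "wz": the turn, a rotation vector about the tool's x, y, z in degrees; "hand": the closure in counts, from 0 (fully open) to 255 (shut). A call has 1 to 12 rows; each row shifts and turns the pose as measured when the row begins, along the tool's axes as they then stand; what a row does not reach is not made up. A row lasts 1/10 s, in which the tool goes at most 50 mm and 8.59 degrees, less where a joint would pass 70% of its speed; a pose out of reach is approached as far as the arm can. A call with a gripper value outside its range is refused whole. The fingers move at their own pace and stop on an object; the grip force is fixed at half the most. Time passes only in rows, so rows that do not move let the fingers close. It gives the time, the measured TCP pose, the force and the opening at its end, in the units of the state.
- r.get_state(): the state, without advancing time (a new reading comes with each control period).
- r.snapshot(name): name is "side" or "top"; returns a dict with "pixels" (420x560x3 uint8, red, green, blue), "camera_matrix" (3x3 intrinsics, pixels), "k1" (the pictures are not rectified: a ray, as slopes to the right and down, at radius r is drawn at 1 + k1 r^2 times it, then the intrinsics apply), "extrinsics" (4x4, takes a point from world to camera coordinates). Camera axes: x right, y up, looking along -z (the intrinsics and any distortion apply to the point x, -y, -z); pixel columns grow to the right and rows downward; lengths in m; the calibration is good to about 2 mm. A picture is of the moment at which its call begins. There is no depth.
- r.job_done(): hands the job in, once; it reports no verdict.
The state is a dict: "time_s": time; "q": joint angles; "joint_vel": joint speeds; "joint_torque": joint torques, N m; "tool_pos": TCP position; "eef_rot": TCP orientation; "ft_force": force on the tool from outside, world axes, zero at the start; "torque": the same for the moment, N m; "gripper_width": finger opening in m.
Only numpy, scipy, OpenCV 4.12 (cv2) and the standard library are available. Lean on these libraries where they do the work, as an engineer would, in place of code of your own. Each camera call takes 0.05 s, during which the arm holds its last target. There are 200 camera calls.

### The job

Make the bench jolley ready for a mould change. First slide the plaster mould ring along the wooden board, without lifting it because its base disc only lies loose inside, from the outer scribed circle to the middle of the circle beside the machine, and leave it there. Then pull the machine's spring latch sideways by its upright black grip, lift the arm's nose off the ball stud and finish still holding the arm up and steady in the gripper, its nose at least 10 cm above the ball, without disturbing anything else.

Things in the scene. Friction and masses are not known exactly. Their poses are not given: they have to be found in the camera images.
- mould: the next mould: a white plaster ring standing on the board, outside diameter 128, open bore 82 wide at the top and 74 lower down, 80 high, wall about 22 thick at the top and upright on both sides, 0.5 to 0.9 kg; its wall can be pinched from above anywhere round it. Origin: on its axis at its underside, z up. It slides on the board and must not be lifted (more than 8 mm counts as lifted) nor tipped
- disc: loose round plaster base disc, 68 diameter, 14 thick, lying on the board inside the bore of the mould ring; the ring takes it along as it slides. Origin: centre of its underside
- board: fixed brown wooden board on the bench, 150 (its x) by 300 (its y) by 16 thick, with two scribed circles of 137 diameter in a row along its y, their centres at y = +73.5 (outer, where the mould starts) and y = -73.5 (beside the machine). Origin: centre of its underside
- load_mark (a point): centre of the scribed circle beside the machine (the target of the mould), on the board's upper face 16 above the bench; axes as the board's
- machine: the bench jolley, a fixed forming machine: dark base plate 410 by 200, a round cup head with a mould ring in work (top 112 above the bench, axis at x = 150), a hinge fork at the far end (hinge pin along y at x = 320, z = 143) and a ball stud at the near end. Origin: on the bench under the ball stud; x points along the arm from the nose to the hinge, -y is the side to which the latch pulls, z up
- ball (a point): middle of the ball on top of the steel stud, 132 above the bench; axes as the machine's
- nose (a point): the point of the arm's nose that sits on the ball's middle while the arm is down; it turns with the arm. The nose is a grey housing 62 (along the arm) by 56, whose top is 154 above the bench; the arm behind it is a bar 16 wide with its top at 157
- latch_grip (a point): point on the axis of the latch's grip, 175 above the bench while the arm is down, at (0, -75, 175) in the machine's axes while the latch is closed. The grip is an upright black round post, 22 diameter, from 116 to 199.5 above the bench, free all round above 116 except the nose housing, whose side is 47 from its axis. It moves with the latch and the arm; axes as the arm's (-y is the pull direction)
- jolley: the swing arm itself, hinged at the far end of the machine, nose down on the ball at the start; it can swing up by at most 0.9 rad. Nothing balances or stays it: let go, it falls. Raised, it weighs about 6 to 10 N at the grip. While the latch is closed the nose cannot rise more than about 4 mm. Origin: on the arm above the ball's middle, 143 above the bench while down; axes as the machine's, turning with the arm
- latch (a joint): travel of the spring latch in m: 0 closed (fork round the neck of the stud, under the ball), at most 0.026 when pulled out sideways along the machine's -y. Its spring pulls back with about 3.5 N closed and 9 N fully out. The fork is clear of the ball from 0.021 on; until the nose has risen about 35 mm it must stay out
- tin: bystander: low round white tin, 70 diameter, 28 high. Origin: centre of its underside. Leave it alone
- jar: bystander: brown jar with a white lid, 66 diameter, 105 high. Origin: centre of its underside. Leave it alone
- cup: bystander: grey clay cup, 100 diameter, 90 high. Origin: centre of its underside. Leave it alone

How it is judged:
By the outcome, as a careful person would: the job done as asked, in the order asked, and still so for the second after the job is handed in, while the arm keeps its last pose, push and grip.
It also fails if it takes over 58 s, if anything falls off the work surface, if the arm or the gripper's body presses on something with over 40 N, if the wrist force passes 120 N, or if a joint passes its speed limit or range.

## Working session

There is one attempt and no reset: what is moved stays moved. The work goes in short steps, Python scripts to look and compute and a tool call to move; the robot and the scene stay as the last step left them, time stands still between calls to the robot, and variables do not carry over. Pictures are saved under pics/ and viewed, about 8 in all and at most 12, crops included, and the job is handed in when it is done.

Besides the shell and the picture viewer there is one more tool, called after "Call:" as a command line: name --argument value ..., lists and objects as JSON in quotes. apply_moves: Moves the arm, as the interface text tells. Its arguments: {"type":"object","properties":{"rows":{"type":"array"}},"required":["rows"]}

```bash
mkdir -p pics; ls; python3 - <<'E'
from rig import r
import cv2,pickle
print(r.get_state())
for n in("side","top"):
    s=r.snapshot(n);pickle.dump(s,open(f"{n}0.pkl","wb"))
    cv2.imwrite(f"pics/{n}0.png",s["pixels"][:,:,::-1])
    print(n,s["camera_matrix"],s["k1"],s["extrinsics"])
E
```

```text
pics
{'time_s': 0.0, 'q': array([-8.17617732e+01,  1.96355655e+01,  8.73757395e+01, -8.60172592e-04,
        7.30751218e+01, -8.36355089e+00]), 'joint_vel': array([-0.01272071, -0.04055701,  0.05423736,  0.00651311, -0.01953073,
       -0.01578949]), 'joint_torque': array([-2.19778713e-04, -4.33675897e+01, -2.46010351e+01, -2.68579015e-04,
        7.89482205e-03, -8.66176038e-06]), 'tool_pos': array([ 0.14997842, -0.50272546,  0.23864292]), 'eef_rot': array([-1.79914373e+02, -1.17573050e-02,  1.66020199e+01]), 'ft_force': array([ 0.58191234,  0.39089022, -0.01373692]), 'torque': array([-0.04210132,  0.02900185,  0.00288361]), 'gripper_width': 0.08555886021883083}
side [[436.4127675    0.         278.65813289]
 [  0.         436.4127675  206.59673907]
 [  0.           0.           1.        ]] -0.012532102087252571 [[-0.99952185  0.03084607  0.00214504  0.57458109]
 [-0.01809976 -0.63991901  0.76822917 -0.10799493]
 [ 0.0250695   0.76782301  0.64017134 -1.53257477]
 [ 0.          0.          0.          1.        ]]
top [[545.49972      0.         275.24926783]
 [  0.         545.49972    204.84393475]
 [  0.           0.           1.        ]] -0.11912990791248074 [[-0.00230102 -0.99995868  0.00879449 -0.0328443 ]
 [ 0.99551933 -0.00145928  0.09454696 -0.5937256 ]
 [-0.09453022  0.00897264  0.99548156 -1.41793161]
 [ 0.          0.          0.          1.        ]]
```

View pics/side0.png

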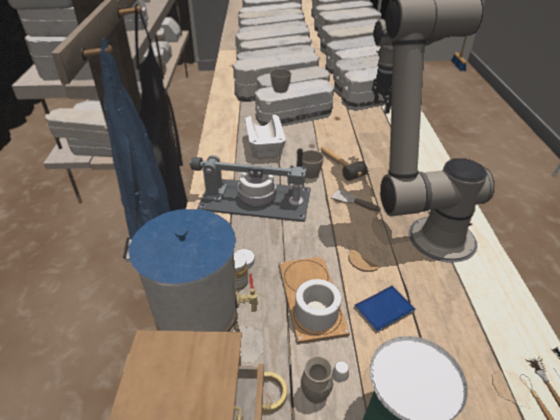

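View pics/top0.png

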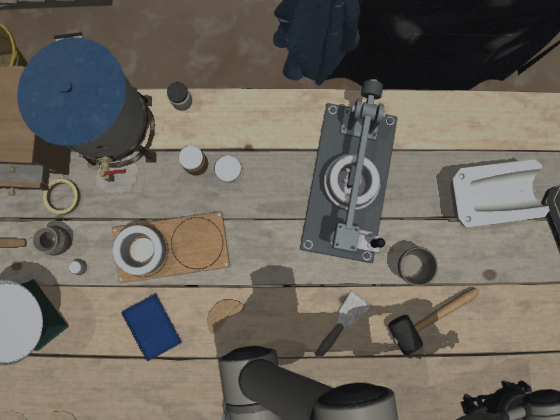

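The side and top views show the mould on the outer circle at top (138,249), the target circle at about (198,242), the machine with its grip at (377,243), and the cup at (416,264). I'll zoom in on these.

```bash
cat > h.py <<'E'
import numpy as np,cv2,pickle
def pix2ray(s,p):
    K=s["camera_matrix"];k=s["k1"]
    d=cv2.undistortPoints(np.array(p,float).reshape(-1,1,2),K,np.array([k,0,0,0,0.])).reshape(-1,2)
    E=s["extrinsics"];R=E[:3,:3];c=-R.T@E[:3,3]
    return c,np.c_[d[:,0],-d[:,1],-np.ones(len(d))]@R
def p2w(s,p,z):
    c,v=pix2ray(s,p);return c+v*((z-c[2])/v[:,2])[:,None]
def w2p(s,P):
    E=s["extrinsics"];q=np.array(P,float).reshape(-1,3)@E[:3,:3].T+E[:3,3]
    q=q*[1,-1,-1]
    return cv2.projectPoints(q,np.zeros(3),np.zeros(3),s["camera_matrix"],np.array([s["k1"],0,0,0,0.]))[0].reshape(-1,2)
def load(n):return pickle.load(open(n,"rb"))
def crop(s,x0,y0,w,h,f):
    return cv2.resize(s["pixels"][y0:y0+h,x0:x0+w,::-1],None,fx=f,fy=f,interpolation=cv2.INTER_CUBIC)
E
python3 - <<'E'
from h import *
s=load("top0.pkl")
a=crop(s,105,200,135,90,4);b=crop(s,290,70,160,220,2.7)
cv2.imwrite("pics/c1.png",crop(s,100,200,140,90,5.7));cv2.imwrite("pics/c2.png",crop(s,290,75,160,215,2.79*1))
E
```

```text
(no output)
```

View pics/c1.png

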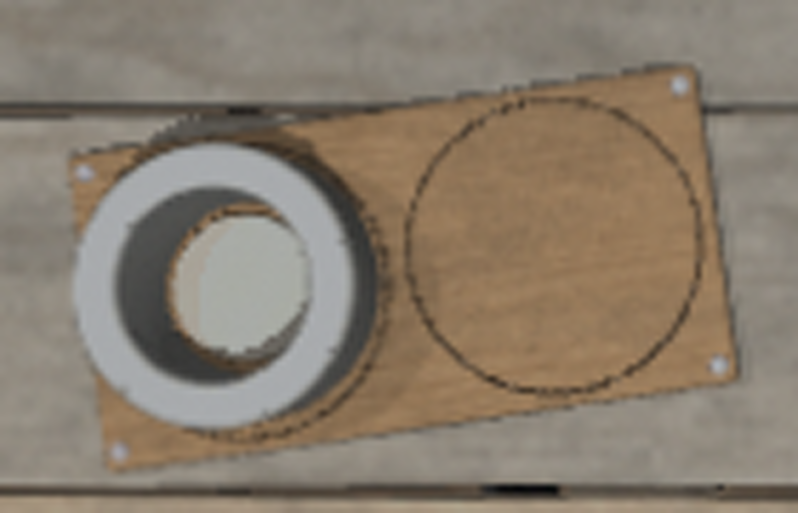

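View pics/c2.png

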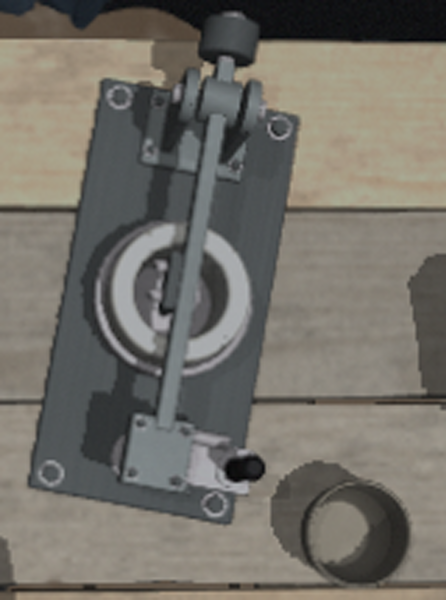

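The mould rim is centred at crop (214,286) and the target circle at (554,245). The nose housing corners, grip top and arm bar are clear enough to fit.

```bash
python3 - <<'E'
from h import *
np.set_printoptions(precision=4,suppress=True)
s=load("top0.pkl")
A=lambda L:np.array(L)/5.7+[100,200]
B=lambda L:np.array(L)/2.79+[290,75]
c=p2w(s,A([(72,155),(692,66),(738,380),(106,470)]),.016);print("board",c,c.mean(0))
print("lens",np.linalg.norm(np.diff(c,axis=0),axis=1))
t=p2w(s,A([(405,245),(702,245),(554,97),(554,394)]),.016);print("target",t.mean(0),t[1]-t[0],t[3]-t[2])
m=p2w(s,A([(73,286),(355,286),(214,142),(214,430)]),.096);print("mould",m.mean(0),m[1]-m[0],m[3]-m[2])
by=c[0]+c[3]-c[1]-c[2];by/=np.linalg.norm(by);print("by",by,"yaw",np.degrees(np.arctan2(-by[0],by[1])),"load",c.mean(0)-.0735*by, c.mean(0)+.0735*by)
n=p2w(s,B([(127,415),(193,425),(185,492),(120,482)]),.154);print("nose",n.mean(0),np.linalg.norm(np.diff(n,axis=0),axis=1))
b=p2w(s,B([(216,115),(168,425)]),.157);d=b[0]-b[1];print("bar yaw",np.degrees(np.arctan2(d[1],d[0])))
print("ring",p2w(s,B([(182,291)]),.112))
P=p2w(s,B([(105,79),(299,118),(232,523),(28,487)]),.012);print("plate",P,np.linalg.norm(np.diff(P,axis=0),axis=1))
e=(P[0]+P[1]-P[2]-P[3]);print("plate yaw",np.degrees(np.arctan2(e[1],e[0])))
print("grip",p2w(s,B([(252,466)]),.1995)); print("cup",p2w(s,B([(356,533)]),.09))
print("tin",p2w(s,[(228,168)],.028),"jar",p2w(s,[(190,156)],.105))
E
```

```text
board [[0.5352 0.4029 0.016 ]
 [0.577  0.1098 0.016 ]
 [0.4305 0.0876 0.016 ]
 [0.3877 0.3838 0.016 ]] [0.4826 0.246  0.016 ]
lens [0.296  0.1482 0.2993]
target [0.4932 0.1741 0.016 ] [ 0.     -0.1392  0.    ] [-0.1385 -0.0012  0.    ]
mould [0.473  0.3145 0.096 ] [ 0.0004 -0.1265  0.    ] [-0.1273 -0.0021  0.    ]
by [-0.142   0.9899  0.    ] yaw 8.164705291092337 load [0.493  0.1733 0.016 ] [0.4721 0.3188 0.016 ]
nose [ 0.5022 -0.2035  0.154 ] [0.0581 0.0585 0.057 ]
bar yaw -9.83151788064033
ring [[ 0.65   -0.2348  0.112 ]]
plate [[ 0.8751 -0.1786  0.012 ]
 [ 0.8369 -0.3704  0.012 ]
 [ 0.4402 -0.2954  0.012 ]
 [ 0.4755 -0.0999  0.012 ]] [0.1956 0.4038 0.1987]
plate yaw -10.928790983715052
grip [[ 0.4898 -0.2777  0.1995]]
cup [[ 0.4311 -0.3948  0.09  ]]
tin [[0.6927 0.092  0.028 ]] jar [[0.7112 0.1828 0.105 ]]
```

Call:
apply_moves --rows '[{"dx":41,"dy":-21,"hand":0},{"dx":41,"dy":-21,"hand":0},{"dx":41,"dy":-21,"hand":0},{"dx":41,"dy":-21,"hand":0},{"dx":41,"dy":-21,"hand":0},{"dx":41,"dy":-21,"hand":0},{"dx":41,"dy":-21,"hand":0},{"dx":41,"dy":-21,"hand":0},{"wz":8.4,"hand":0}]'

```text
$.rows[0]: bad value
```

```bash
cat > go.py <<'E'
# usage: go.py x y z roll pitch yaw -> total tool-frame delta (mm, rotvec deg)
import sys,numpy as np
from scipy.spatial.transform import Rotation as Ro
from rig import r
s=r.get_state();g=np.array(sys.argv[1:],float)
R=Ro.from_euler('xyz',s["eef_rot"],degrees=True);G=Ro.from_euler('xyz',g[3:],degrees=True)
np.set_printoptions(precision=2,suppress=True)
print("t",s["time_s"],"pos",s["tool_pos"]*1000,"rpy",s["eef_rot"],"F",s["ft_force"],"T",s["torque"],"w",s["gripper_width"]*1000,"q",s["q"])
print("d",R.inv().apply(g[:3]-s["tool_pos"])*1000,"w",(R.inv()*G).as_rotvec(degrees=True))
E
python3 go.py .4805 .2625 .2 180 0 8.2
```

```text
t 0.1 pos [ 150.   -502.75  238.68] rpy [-179.92   -0.01   16.61] F [-0.26  0.08  1.04] T [ 0.03 -0.04 -0.01] w 85.37752103668421 q [-81.76  19.63  87.37   0.    73.08  -8.37]
d [ 535.4  -638.83   39.7 ] w [-0.08 -0.01  8.41]
```

Call:
apply_moves --rows '[{"dx":41,"dy":-21,"dz":0,"wx":0,"wy":0,"wz":0,"hand":0},{"dx":41,"dy":-21,"dz":0,"wx":0,"wy":0,"wz":0,"hand":0},{"dx":41,"dy":-21,"dz":0,"wx":0,"wy":0,"wz":0,"hand":0},{"dx":41,"dy":-21,"dz":0,"wx":0,"wy":0,"wz":0,"hand":0},{"dx":41,"dy":-21,"dz":0,"wx":0,"wy":0,"wz":0,"hand":0},{"dx":41,"dy":-21,"dz":0,"wx":0,"wy":0,"wz":0,"hand":0},{"dx":41,"dy":-21,"dz":0,"wx":0,"wy":0,"wz":0,"hand":0},{"dx":41,"dy":-21,"dz":0,"wx":0,"wy":0,"wz":0,"hand":0},{"dx":0,"dy":0,"dz":0,"wx":0,"wy":0,"wz":8.4,"hand":0}]'

```text
time_s: 1.0
tool_pos: [0.4243, -0.2387, 0.2355]
eef_rot: [-179.6, 0.1, 7.8]
ft_force: [-0.7, -0.9, -0.5]
gripper_width: 0.0854
```

```bash
python3 go.py .4805 .2625 .2 180 0 8.2
```

```text
t 1.0 pos [ 424.31 -238.74  235.48] rpy [-179.64    0.1     7.75] F [-0.69 -0.91 -0.49] T [-0.02 -0.   -0.01] w 85.4109653388185 q [-38.51  15.96  93.22   0.19  71.15  43.68]
d [ 123.34 -488.85   38.35] w [-0.36  0.1  -0.45]
```

Call:
apply_moves --rows '[{"dx":11,"dy":-44,"dz":0,"wx":0,"wy":0,"wz":0,"hand":0},{"dx":11,"dy":-44,"dz":0,"wx":0,"wy":0,"wz":0,"hand":0},{"dx":11,"dy":-44,"dz":0,"wx":0,"wy":0,"wz":0,"hand":0},{"dx":11,"dy":-44,"dz":0,"wx":0,"wy":0,"wz":0,"hand":0},{"dx":11,"dy":-44,"dz":0,"wx":0,"wy":0,"wz":0,"hand":0},{"dx":11,"dy":-44,"dz":0,"wx":0,"wy":0,"wz":0,"hand":0},{"dx":11,"dy":-44,"dz":0,"wx":0,"wy":0,"wz":0,"hand":0},{"dx":11,"dy":-44,"dz":0,"wx":0,"wy":0,"wz":0,"hand":0},{"dx":11,"dy":-44,"dz":0,"wx":0,"wy":0,"wz":0,"hand":0},{"dx":11,"dy":-44,"dz":0,"wx":0,"wy":0,"wz":0,"hand":0},{"dx":11,"dy":-44,"dz":0,"wx":0,"wy":0,"wz":0,"hand":0},{"dx":0,"dy":0,"dz":0,"wx":0,"wy":0,"wz":0,"hand":0}]'

```text
time_s: 2.2
tool_pos: [0.4805, 0.2779, 0.2339]
eef_rot: [-179.6, 0.4, 7.5]
ft_force: [0.0, -0.6, -0.3]
gripper_width: 0.0858
```

```bash
python3 go.py .4805 .2625 .14 180 0 8.2
```

```text
t 2.2 pos [480.53 277.91 233.86] rpy [-179.58    0.41    7.5 ] F [ 0.03 -0.6  -0.26] T [-0.   -0.02  0.  ] w 85.8343126389205 q [ 21.85  23.13  82.83   0.53  74.34 104.2 ]
d [-1.36 15.96 93.75] w [-0.42  0.41 -0.7 ]
```

Call:
apply_moves --rows '[{"dx":-1,"dy":16,"dz":20,"wx":-0.4,"wy":0.4,"wz":-0.7,"hand":0},{"dx":0,"dy":0,"dz":35,"wx":0,"wy":0,"wz":0,"hand":0},{"dx":0,"dy":0,"dz":35,"wx":0,"wy":0,"wz":0,"hand":0},{"dx":0,"dy":0,"dz":0,"wx":0,"wy":0,"wz":0,"hand":0}]'

```text
time_s: 2.6
tool_pos: [0.4808, 0.2625, 0.1407]
eef_rot: [180.0, 0.0, 8.5]
ft_force: [0.4, -0.2, -0.1]
gripper_width: 0.0853
```

```bash
python3 go.py .4805 .2625 .072 180 0 8.2;python3 - <<'E'
from rig import r
from h import *
a=r.snapshot("top");b=r.snapshot("side")
cv2.imwrite("pics/p1.png",np.hstack([crop(a,90,180,160,120,2.5),crop(b,240,230,120,120,2.5)]))
E
```

```text
t 2.6 pos [480.84 262.45 140.71] rpy [179.96   0.     8.49] F [ 0.44 -0.24 -0.1 ] T [-0.01  0.05  0.01] w 85.32476574343862 q [ 20.63  27.51  91.67  -0.05  60.83 102.17]
d [-0.32 -0.15 68.71] w [0.04 0.   0.29]
```

View pics/p1.png

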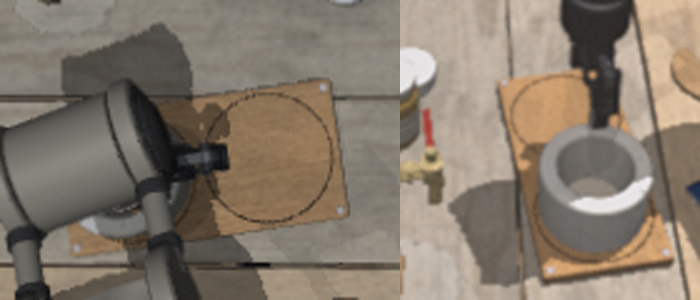

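The gripper straddles the leading wall (crop about (600,110) in the side view), so I'm descending.

Call:
apply_moves --rows '[{"dx":0,"dy":0,"dz":20,"wx":0,"wy":0,"wz":0.3,"hand":0},{"dx":0,"dy":0,"dz":20,"wx":0,"wy":0,"wz":0,"hand":0},{"dx":0,"dy":0,"dz":16,"wx":0,"wy":0,"wz":0,"hand":0},{"dx":0,"dy":0,"dz":12,"wx":0,"wy":0,"wz":0,"hand":0},{"dx":0,"dy":0,"dz":0,"wx":0,"wy":0,"wz":0,"hand":0}]'

```text
time_s: 3.2
tool_pos: [0.4917, 0.2654, 0.0864]
eef_rot: [-179.7, -1.5, 8.1]
ft_force: [-0.8, 0.5, 0.1]
gripper_width: 0.0856
```

Call:
apply_moves --rows '[{"dx":0,"dy":0,"dz":0,"wx":0,"wy":0,"wz":0,"hand":100},{"dx":0,"dy":0,"dz":0,"wx":0,"wy":0,"wz":0,"hand":140},{"dx":0,"dy":0,"dz":0,"wx":0,"wy":0,"wz":0,"hand":160},{"dx":0,"dy":0,"dz":0,"wx":0,"wy":0,"wz":0,"hand":180},{"dx":0,"dy":0,"dz":0,"wx":0,"wy":0,"wz":0,"hand":200},{"dx":0,"dy":0,"dz":0,"wx":0,"wy":0,"wz":0,"hand":220},{"dx":0,"dy":0,"dz":0,"wx":0,"wy":0,"wz":0,"hand":230},{"dx":0,"dy":0,"dz":0,"wx":0,"wy":0,"wz":0,"hand":230},{"dx":0,"dy":0,"dz":0,"wx":0,"wy":0,"wz":0,"hand":230}]'

```text
time_s: 4.1
tool_pos: [0.4944, 0.2674, 0.0919]
eef_rot: [-179.5, -2.1, 8.1]
ft_force: [-0.7, 0.7, 0.2]
gripper_width: 0.0214
```

```bash
python3 go.py .5007 .1221 .072 180 0 8.2
```

```text
t 4.1 pos [494.39 267.38  91.86] rpy [-179.54   -2.06    8.14] F [-0.74  0.72  0.22] T [-0.04 -0.12 -0.02] w 21.393286208560514 q [ 20.59  31.35  94.1    0.    52.44 102.45]
d [-15.01 144.86  18.18] w [-0.46 -2.06 -0.06]
```

```bash
python3 - <<'E'
from rig import r
from h import *
np.set_printoptions(precision=2,suppress=True)
a=r.snapshot("top");b=r.snapshot("side")
for i in range(2):
    s=r.get_state();print(s["joint_torque"],s["q"],s["joint_vel"],s["tool_pos"],s["ft_force"])
cv2.imwrite("pics/p2.png",np.hstack([crop(a,0,150,280,270,1.42),crop(b,220,0,280,270,1.42)]))
E
```

```text
[ -0.57 -49.   -19.91   0.01  -0.06   0.03] [ 20.59  31.35  94.1    0.    52.44 102.45] [-0.07  0.05 -0.07 -0.06 -0.01 -0.02] [0.49 0.27 0.09] [-1.17  1.13 -0.17]
[ -0.57 -49.   -19.91   0.01  -0.06   0.03] [ 20.59  31.35  94.1    0.    52.44 102.45] [-0.07  0.05 -0.07 -0.06 -0.01 -0.02] [0.49 0.27 0.09] [-1.17  1.13 -0.17]
```

View pics/p2.png

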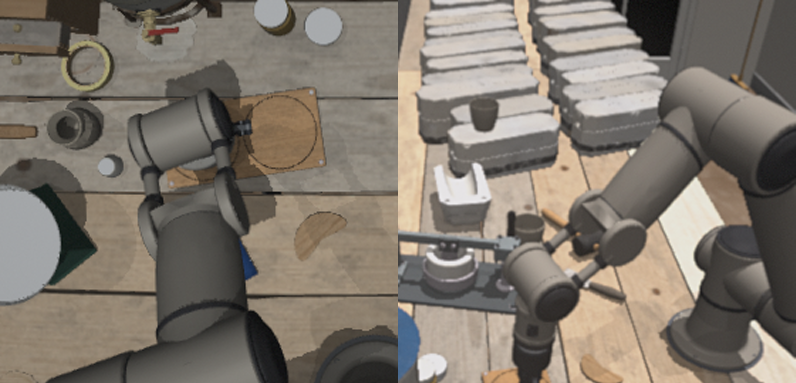

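The picture shows no contact on the arm, but the pose drifts upward and outward with almost no wrist force. I'll test with small corrective rows.

Call:
apply_moves --rows '[{"dx":0,"dy":0,"dz":0,"wx":-0.4,"wy":-2,"wz":0,"hand":0}]'

```text
time_s: 4.3
tool_pos: [0.4935, 0.2672, 0.0918]
eef_rot: [-179.9, 0.0, 8.1]
ft_force: [0.4, 0.7, -0.0]
gripper_width: 0.0345
```

Call:
apply_moves --rows '[{"dx":0,"dy":0,"dz":0,"wx":0,"wy":0,"wz":0,"hand":0}]'

```text
time_s: 4.4
tool_pos: [0.4941, 0.2672, 0.0918]
eef_rot: [-179.9, 0.0, 8.1]
ft_force: [-0.4, 1.0, 0.5]
gripper_width: 0.0491
```

Call:
apply_moves --rows '[{"dx":0,"dy":0,"dz":0,"wx":0,"wy":0,"wz":0,"hand":0}]'

```text
time_s: 4.5
tool_pos: [0.494, 0.2671, 0.0916]
eef_rot: [-180.0, 0.0, 8.1]
ft_force: [0.5, -0.5, 0.5]
gripper_width: 0.0642
```

Call:
apply_moves --rows '[{"dx":0,"dy":0,"dz":0,"wx":0,"wy":-2,"wz":0,"hand":0}]'

```text
time_s: 4.6
tool_pos: [0.4932, 0.267, 0.0916]
eef_rot: [-180.0, 2.1, 8.1]
ft_force: [-0.3, 0.2, 0.1]
gripper_width: 0.0777
```

```bash
python3 go.py .4805 .2625 .072 180 0 8.2
```

```text
t 4.6 pos [493.23 266.98  91.59] rpy [-179.95    2.06    8.13] F [-0.3   0.21  0.1 ] T [-0.03  0.01 -0.03] w 77.65153194060778 q [ 20.33  33.11  90.73   0.57  58.17 101.9 ]
d [-12.52   2.65  20.05] w [-0.05  2.06 -0.07]
```

Call:
apply_moves --rows '[{"dx":0,"dy":0,"dz":0,"wx":0,"wy":2,"wz":0,"hand":0},{"dx":-6,"dy":1.5,"dz":0,"wx":0,"wy":0,"wz":0,"hand":0},{"dx":-6,"dy":1,"dz":0,"wx":0,"wy":0,"wz":0,"hand":0}]'

```text
time_s: 4.9
tool_pos: [0.4818, 0.2623, 0.0913]
eef_rot: [-179.9, -0.0, 8.1]
ft_force: [-0.3, 0.6, 0.1]
gripper_width: 0.0851
```

Call:
apply_moves --rows '[{"dx":0,"dy":0,"dz":5,"wx":0,"wy":0,"wz":0,"hand":0}]'

```text
time_s: 5.0
tool_pos: [0.4811, 0.2621, 0.0867]
eef_rot: [-179.9, -0.0, 8.1]
ft_force: [-0.8, 1.5, 0.0]
gripper_width: 0.0856
```

Call:
apply_moves --rows '[{"dx":0,"dy":0,"dz":5,"wx":0,"wy":0,"wz":0,"hand":0}]'

```text
time_s: 5.1
tool_pos: [0.481, 0.2621, 0.0815]
eef_rot: [-179.9, -0.0, 8.1]
ft_force: [0.4, -0.2, -0.5]
gripper_width: 0.0853
```

```bash
python3 go.py .4805 .2625 .072 180 0 8.2
```

```text
t 5.1 pos [480.96 262.08  81.52] rpy [-179.93   -0.03    8.08] F [ 0.4  -0.23 -0.46] T [ 0.03 -0.03  0.05] w 85.30824596240005 q [ 20.53  31.85  95.2    0.08  52.9  102.4 ]
d [-0.4  -0.47  9.52] w [-0.07 -0.03 -0.12]
```

Call:
apply_moves --rows '[{"dx":0,"dy":0,"dz":5,"wx":0,"wy":0,"wz":0,"hand":0}]'

```text
time_s: 5.2
tool_pos: [0.481, 0.2621, 0.0761]
eef_rot: [-179.9, -0.0, 8.1]
ft_force: [0.4, -0.1, -0.6]
gripper_width: 0.0855
```

Call:
apply_moves --rows '[{"dx":0,"dy":0,"dz":4,"wx":0,"wy":0,"wz":0,"hand":0}]'

```text
time_s: 5.3
tool_pos: [0.4809, 0.262, 0.0714]
eef_rot: [-179.9, 0.0, 8.1]
ft_force: [0.4, 0.4, -0.4]
gripper_width: 0.0854
```

Call:
apply_moves --rows '[{"dx":0,"dy":0,"dz":0,"wx":0,"wy":0,"wz":0,"hand":150},{"dx":0,"dy":0,"dz":0,"wx":0,"wy":0,"wz":0,"hand":150},{"dx":0,"dy":0,"dz":0,"wx":0,"wy":0,"wz":0,"hand":150}]'

```text
time_s: 5.6
tool_pos: [0.4811, 0.2628, 0.0706]
eef_rot: [-179.8, 0.0, 8.0]
ft_force: [-0.7, 6.4, 3.5]
gripper_width: 0.044
```

```bash
python3 go.py .4805 .2625 .072 180 0 8.2
```

```text
t 5.6 pos [481.14 262.8   70.6 ] rpy [-179.85    0.02    8.04] F [-0.72  6.43  3.48] T [ 1.1   0.12 -0.06] w 43.9968289031364 q [ 20.55  32.8   95.62   0.19  51.57 102.39]
d [-0.68  0.2  -1.4 ] w [-0.15  0.02 -0.16]
```

Call:
apply_moves --rows '[{"dx":0,"dy":-4,"dz":0,"wx":0,"wy":0,"wz":0,"hand":150},{"dx":0,"dy":-3,"dz":0,"wx":0,"wy":0,"wz":0,"hand":170},{"dx":0,"dy":0,"dz":0,"wx":0,"wy":0,"wz":0,"hand":190},{"dx":0,"dy":0,"dz":0,"wx":0,"wy":0,"wz":0,"hand":230}]'

```text
time_s: 6.0
tool_pos: [0.4841, 0.2714, 0.0733]
eef_rot: [-179.7, -0.5, 7.9]
ft_force: [-1.2, 0.6, 0.0]
gripper_width: 0.0235
```

```bash
python3 go.py .5007 .1221 .072 180 0 8.2
```

```text
t 6.0 pos [484.07 271.39  73.32] rpy [-179.74   -0.53    7.94] F [-1.23  0.57  0.02] T [0.35 0.64 0.1 ] w 23.460827309379127 q [ 21.29  32.88  94.87   0.17  51.66 103.25]
d [ -4.17 150.16   0.59] w [-0.26 -0.53 -0.26]
```

Call:
apply_moves --rows '[{"dx":0,"dy":10,"dz":0,"wx":0,"wy":0,"wz":0,"hand":255},{"dx":0,"dy":15,"dz":0,"wx":0,"wy":0,"wz":0,"hand":255},{"dx":0,"dy":15,"dz":0,"wx":0,"wy":0,"wz":0,"hand":255}]'

```text
time_s: 6.3
tool_pos: [0.4877, 0.2344, 0.0724]
eef_rot: [-179.5, -0.4, 8.0]
ft_force: [-0.3, 5.4, 0.7]
gripper_width: 0.0234
```

```bash
python3 go.py .5007 .1221 .072 180 0 8.2
```

```text
t 6.3 pos [487.66 234.42  72.42] rpy [-179.48   -0.4     8.03] F [-0.33  5.4   0.74] T [ 1.56  0.42 -0.13] w 23.391713566189328 q [17.3  31.84 97.17  0.58 50.51 98.9 ]
d [ -2.77 113.04  -0.63] w [-0.52 -0.41 -0.17]
```

Call:
apply_moves --rows '[{"dx":0,"dy":15,"dz":0,"wx":-0.1,"wy":0,"wz":0,"hand":255},{"dx":0,"dy":15,"dz":0,"wx":-0.1,"wy":0,"wz":0,"hand":255},{"dx":0,"dy":15,"dz":0,"wx":-0.1,"wy":0,"wz":0,"hand":255},{"dx":0,"dy":15,"dz":0,"wx":-0.1,"wy":0,"wz":0,"hand":255},{"dx":0,"dy":15,"dz":0,"wx":-0.1,"wy":0,"wz":0,"hand":255},{"dx":0,"dy":12,"dz":0,"wx":-0.1,"wy":0,"wz":0,"hand":255},{"dx":0,"dy":0,"dz":0,"wx":0,"wy":0,"wz":0,"hand":255}]'

```text
time_s: 7.0
tool_pos: [0.497, 0.1501, 0.0723]
eef_rot: [-179.4, -0.2, 7.7]
ft_force: [1.7, -5.1, 5.9]
gripper_width: 0.0236
```

```bash
python3 go.py .5007 .1221 .072 180 0 8.2;python3 - <<'E'
from rig import r
from h import *
a=r.snapshot("top");b=r.snapshot("side")
pickle.dump(a,open("top3.pkl","wb"));pickle.dump(b,open("side3.pkl","wb"))
cv2.imwrite("pics/p3.png",np.hstack([crop(a,110,190,130,110,3),crop(b,270,240,130,110,3)]))
E
```

```text
t 7.0 pos [496.95 150.14  72.29] rpy [-179.36   -0.24    7.69] F [ 1.68 -5.07  5.91] T [-0.17  0.11 -0.05] w 23.603679266158977 q [  7.97  30.15 100.56   0.85  49.05  89.72]
d [-0.04 28.29 -0.02] w [-0.64 -0.24 -0.51]
```

View pics/p3.png

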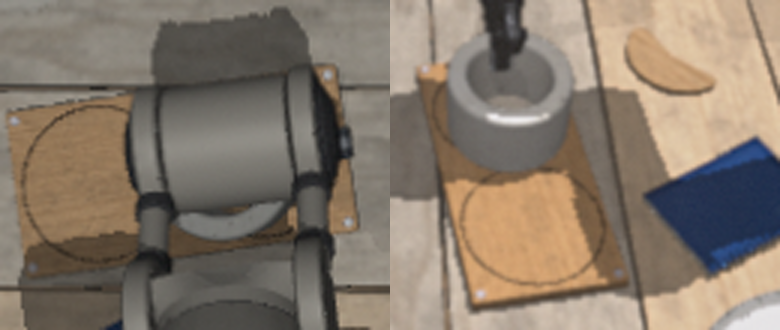

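```bash
cat > fit.py <<'E'
from h import *
from scipy.optimize import least_squares
def cyl(s,x,y,z0=.016):
    t=np.linspace(0,2*np.pi,180,endpoint=False);c=np.c_[x+.064*np.cos(t),y+.064*np.sin(t)]
    return w2p(s,np.r_[np.c_[c,0*t+z0+.08],np.c_[c,0*t+z0]])
def side(s,l,rt,b,g):
    f=lambda p:(lambda q:[q[:180,0].min()-l,q[:180,0].max()-rt,q[:,1].max()-b])(cyl(s,*p))
    o=least_squares(f,g);return o.x,o.fun
E
python3 - <<'E'
from fit import *
s=load("side3.pkl");U=lambda u:(u-390)/3+270
print(side(s,U(447),U(574),172/3+240,[.49,.2]))
# same on the first side image for bias: target circle extremes
s0=load("side0.pkl");print(w2p(s,[[.493,.1737,.016],[.4895,.202,.096]]))
# rim in the top view, lower visible edge
q=cyl(load("top3.pkl"),.4895,.202)[:180];i=q[:,1].argmax();print("top pred bottom crop",(q[i]-[110,190])*3)
g=cv2.cvtColor(s["pixels"],cv2.COLOR_RGB2BGR)
for c,(x,y) in(((0,0,255),(.4895,.202)),):
    for p in cyl(s,x,y):cv2.circle(g,tuple(int(v*16) for v in p),6,c,-1,shift=4)
cv2.imwrite("pics/o.png",cv2.resize(g[220:340,260:380],None,fx=5,fy=5))
E
```

```text
(array([0.48687121, 0.19806668]), array([-0.24007769,  0.23927824, -0.0226274 ]))
[[306.29541195 274.97930989]
 [309.36231803 264.27867309]]
top pred bottom crop [214.64371695 237.56115442]
```

View pics/o.png

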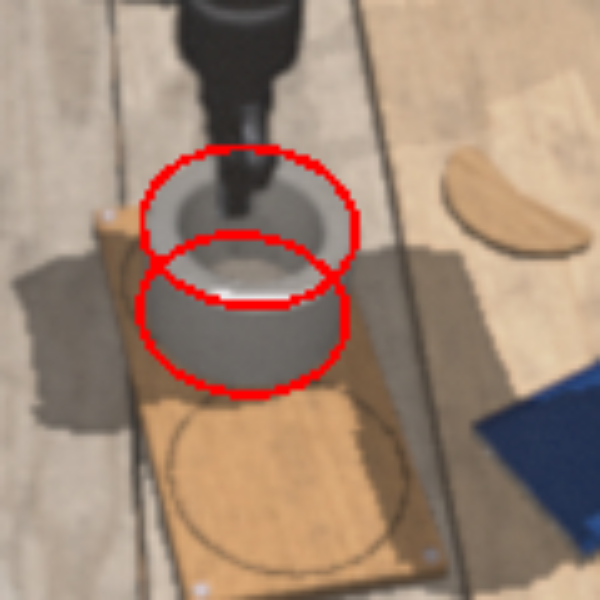

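Call:
apply_moves --rows '[{"dx":1,"dy":10,"dz":0,"wx":-0.2,"wy":0,"wz":0,"hand":255},{"dx":1,"dy":9,"dz":0,"wx":-0.2,"wy":0,"wz":0,"hand":255},{"dx":1,"dy":6,"dz":0,"wx":0,"wy":0,"wz":0,"hand":255},{"dx":0,"dy":0,"dz":0,"wx":0,"wy":0,"wz":0,"hand":255}]'

```text
time_s: 7.5
tool_pos: [0.5014, 0.1276, 0.0722]
eef_rot: [-179.6, -0.0, 7.7]
ft_force: [-0.7, -3.2, 6.8]
gripper_width: 0.0233
```

```bash
python3 go.py .5000 .1258 .072 180 0 8.2;python3 - <<'E'
from rig import r
from h import *
b=r.snapshot("side");a=r.snapshot("top")
pickle.dump(b,open("side4.pkl","wb"));pickle.dump(a,open("top4.pkl","wb"))
cv2.imwrite("pics/p4.png",np.hstack([crop(b,265,235,90,110,4.4),crop(a,150,200,90,110,4.4)]))
E
```

```text
t 7.5 pos [501.36 127.61  72.22] rpy [-179.55   -0.05    7.7 ] F [-0.7  -3.24  6.77] T [0.45 0.03 0.1 ] w 23.26869239073612 q [  5.52  30.12 100.64   0.6   49.21  87.43]
d [-1.59  1.61  0.21] w [-0.45 -0.05 -0.5 ]
```

View pics/p4.png

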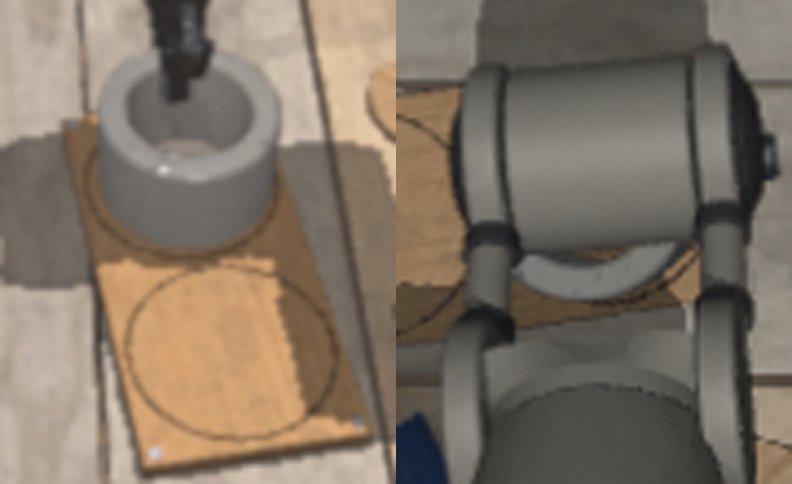

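```bash
python3 - <<'E'
from fit import *
s=load("side4.pkl")
print(side(s,98/4.4+265,281/4.4+265,249/4.4+235,[.49,.17]))
t=np.linspace(0,2*np.pi,180,endpoint=False)
def circ(x,y):return w2p(s,np.c_[x+.0685*np.cos(t),y+.0685*np.sin(t),0*t+.016])
q=circ(.4932,.1737);print("pred load circ crop l",(q[:,0].min()-265)*4.4,"b",(q[:,1].max()-235)*4.4,"seen 87,257")
q=circ(.4725,.319);print("outer circ pred",[(v-o)*4.4 for v,o in((q[:,0].min(),265),(q[:,0].max(),265),(q[:,1].min(),235),(q[:,1].max(),235))],"seen 126 336 265 437")
for p in((.4932,.1737),(.488,.1737),(.49,.176)):
    q=cyl(s,*p);print(p,"rim l r",(q[:180,0].min()-265)*4.4,(q[:180,0].max()-265)*4.4,"base l,b",(q[180:,0].min()-265)*4.4,(q[:,1].max()-235)*4.4)
a=load("top4.pkl")
for p in((.4932,.1737),(.488,.1737)):
    q=cyl(a,*p)[:180];i=q[:,1].argmax();print("top bottom",(q[i]-[150,200])*4.4+[396,0],"seen ~(605,300)")
E
```

```text
(array([0.49134167, 0.17604922]), array([-0.3372899 ,  0.3366057 , -0.03178973]))
pred load circ crop l 85.90505752111933 b 251.38394487171666 seen 87,257
outer circ pred [np.float64(126.30032358863937), np.float64(334.5648726200639), np.float64(260.1554701727704), np.float64(432.01781709516314)] seen 126 336 265 437
(0.4932, 0.1737) rim l r 93.67247862525538 279.38474273162814 base l,b 92.17970096311313 246.24382180472395
(0.488, 0.1737) rim l r 101.19659242079788 286.9075956077272 base l,b 99.4230978519224 246.06901888453083
(0.49, 0.176) rim l r 98.45659858550785 284.4160975948341 base l,b 96.78313393022341 248.7586943844583
top bottom [584.28837736 298.01059221] seen ~(605,300)
top bottom [584.21826101 307.16959064] seen ~(605,300)
```

Call:
apply_moves --rows '[{"dx":0,"dy":0,"dz":0,"wx":0,"wy":0,"wz":0,"hand":150},{"dx":0,"dy":0,"dz":0,"wx":0,"wy":0,"wz":0,"hand":80},{"dx":0,"dy":0,"dz":0,"wx":0,"wy":0,"wz":0,"hand":80},{"dx":0,"dy":0,"dz":-5,"wx":0,"wy":0,"wz":0,"hand":80},{"dx":0,"dy":0,"dz":-15,"wx":0,"wy":0,"wz":0,"hand":80},{"dx":0,"dy":0,"dz":-40,"wx":0,"wy":0,"wz":0,"hand":80},{"dx":0,"dy":0,"dz":-45,"wx":0,"wy":0,"wz":0,"hand":80},{"dx":0,"dy":0,"dz":-45,"wx":0,"wy":0,"wz":0,"hand":80},{"dx":0,"dy":0,"dz":-30,"wx":0,"wy":0,"wz":0,"hand":80}]'

```text
time_s: 8.5
tool_pos: [0.4977, 0.125, 0.2536]
eef_rot: [-179.8, 0.9, 7.9]
ft_force: [0.2, -0.7, -0.4]
gripper_width: 0.0587
```

Call:
apply_moves --rows '[{"dx":-5,"dy":45,"dz":0,"wx":0,"wy":0,"wz":0,"hand":80},{"dx":-5,"dy":45,"dz":0,"wx":0,"wy":0,"wz":0,"hand":80},{"dx":-5,"dy":45,"dz":0,"wx":0,"wy":0,"wz":0,"hand":80},{"dx":-5,"dy":45,"dz":0,"wx":0,"wy":0,"wz":0,"hand":80},{"dx":-5,"dy":45,"dz":0,"wx":0,"wy":0,"wz":0,"hand":80},{"dx":-5,"dy":40,"dz":0,"wx":0,"wy":0,"wz":0,"hand":80}]'

```text
time_s: 9.1
tool_pos: [0.5073, -0.1454, 0.2622]
eef_rot: [-180.0, 0.0, 8.5]
ft_force: [1.0, 0.3, -0.1]
gripper_width: 0.0588
```

```bash
python3 go.py .489 -.2777 .23 180 0 -10.7;python3 - <<'E'
from rig import r
from h import *
b=r.snapshot("side");a=r.snapshot("top")
pickle.dump(b,open("side5.pkl","wb"));pickle.dump(a,open("top5.pkl","wb"))
cv2.imwrite("pics/p5.png",np.hstack([crop(a,110,200,140,90,4),crop(b,265,235,60,90,4)]))
E
```

```text
t 9.1 pos [ 507.26 -145.35  262.2 ] rpy [-179.96    0.04    8.55] F [ 0.96  0.27 -0.09] T [ 0.07 -0.05 -0.05] w 58.79670652677676 q [-24.32  18.93  84.6    0.01  76.53  57.13]
d [-37.71 128.18  32.14] w [-0.03  0.05 19.25]
```

View pics/p5.png

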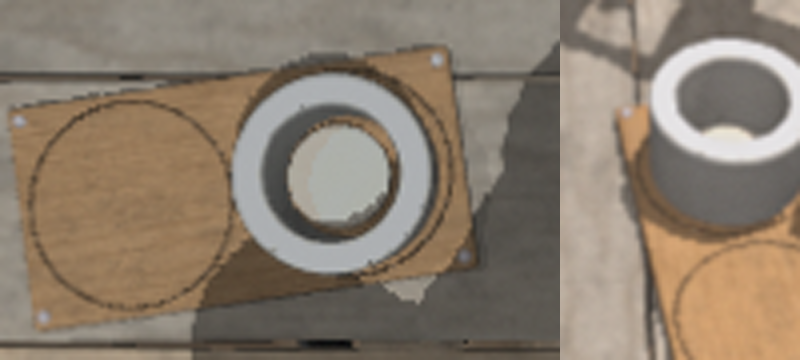

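```bash
python3 - <<'E'
from h import *
a=load("top5.pkl")
# automatic: threshold light rim
g=a["pixels"][215:270,165:222].astype(int)
m=((g.min(2)>140)&(g.max(2)-g.min(2)<30)).astype(np.uint8)
m=cv2.morphologyEx(m,cv2.MORPH_OPEN,np.ones((2,2)))
cs,_=cv2.findContours(m,cv2.RETR_EXTERNAL,cv2.CHAIN_APPROX_NONE);c=max(cs,key=cv2.contourArea)
e=cv2.fitEllipse(c);print(e)
print("auto",p2w(a,[np.array(e[0])+[165,215]],.096),"hand",p2w(a,[(333/4+110-.4,172/4+200-.4)],.096))
# same auto on the first picture
b=load("top0.pkl");g=b["pixels"][220:280,108:168].astype(int)
m=((g.min(2)>140)&(g.max(2)-g.min(2)<30)).astype(np.uint8);m=cv2.morphologyEx(m,cv2.MORPH_OPEN,np.ones((2,2)))
cs,_=cv2.findContours(m,cv2.RETR_EXTERNAL,cv2.CHAIN_APPROX_NONE);e=cv2.fitEllipse(max(cs,key=cv2.contourArea));print(e,p2w(b,[np.array(e[0])+[108,220]],.096))
# circle fit: board-dark line in first picture
g=cv2.cvtColor(b["pixels"],cv2.COLOR_RGB2GRAY).astype(float);bh=cv2.morphologyEx(g.astype(np.uint8),cv2.MORPH_BLACKHAT,np.ones((5,5)))
from scipy.optimize import minimize
t=np.linspace(0,2*np.pi,360)
f=lambda p:-cv2.remap(bh.astype(np.float32),*[v.astype(np.float32) for v in w2p(b,np.c_[p[0]+.0685*np.cos(t),p[1]+.0685*np.sin(t),0*t+.016]).T],cv2.INTER_LINEAR).mean()
best=min(((f((x,y)),x,y) for x in np.arange(.487,.5,.0005) for y in np.arange(.168,.18,.0005)));print("circle",best)
E
```

```text
((28.188823699951172, 28.94781494140625), (48.09257507324219, 48.58213424682617), 48.97859191894531)
auto [[0.48877066 0.17321192 0.096     ]] hand [[0.4921562  0.17409935 0.096     ]]
((29.640644073486328, 30.762075424194336), (47.47206115722656, 48.343814849853516), 22.424484252929688) [[0.47140113 0.31401567 0.096     ]]
circle (np.float32(-35.49523), np.float64(0.494), np.float64(0.17550000000000002))
```

```bash
python3 - <<'E'
from h import *
t=np.linspace(0,2*np.pi,360)
def samp(s,img,x,y,rad,z):
    return cv2.remap(img,*[v.astype(np.float32) for v in w2p(s,np.c_[x+rad*np.cos(t),y+rad*np.sin(t),0*t+z]).T],cv2.INTER_LINEAR)
for n,x0,y0 in(("top5",.491,.174),("top0",.472,.3145),("side5",.491,.174),("side0",.472,.3145)):
    s=load(n+".pkl");g=cv2.cvtColor(s["pixels"],cv2.COLOR_RGB2LAB).astype(np.float32)
    def f(x,y):
        v=0
        for rad,z,sg in((.064,.096,1),(.041,.096,-1)):
            d=(samp(s,g,x,y,rad-.002,z)-samp(s,g,x,y,rad+.002,z));v+=np.linalg.norm(d,axis=1).clip(0,25).mean()
        return v
    print(n,max((f(x,y),round(x,4),round(y,4)) for x in np.arange(x0-.008,x0+.008,.0005) for y in np.arange(y0-.008,y0+.008,.0005)))
for n,pts in(("side0",((.494,.1755),)),("top5",((.472,.319),)),("side5",((.472,.319),))):
    s=load(n+".pkl");bh=cv2.morphologyEx(cv2.cvtColor(s["pixels"],cv2.COLOR_RGB2GRAY),cv2.MORPH_BLACKHAT,np.ones((5,5))).astype(np.float32)
    for x0,y0 in pts:print("circ",n,max((samp(s,bh,x,y,.0685,.016).mean(),round(x,4),round(y,4)) for x in np.arange(x0-.008,x0+.008,.0005) for y in np.arange(y0-.008,y0+.008,.0005)))
E
```

```text
top5 (np.float32(22.430553), np.float64(0.4915), np.float64(0.175))
top0 (np.float32(19.59759), np.float64(0.4745), np.float64(0.3155))
side5 (np.float32(17.431517), np.float64(0.4925), np.float64(0.179))
side0 (np.float32(19.419643), np.float64(0.476), np.float64(0.3225))
circ side0 (np.float32(20.177696), np.float64(0.495), np.float64(0.1775))
circ top5 (np.float32(33.313187), np.float64(0.4725), np.float64(0.321))
circ side5 (np.float32(29.245356), np.float64(0.4735), np.float64(0.3225))
```

The mould is at about (0.4915, 0.175) and the circle at (0.494, 0.1755), a centring error of about 2.5 mm, and it is still standing with the disc inside. I'll go on to the latch grip.

Call:
apply_moves --rows '[{"dx":-12,"dy":42,"dz":0,"wx":0,"wy":0,"wz":0,"hand":80},{"dx":-12,"dy":42,"dz":0,"wx":0,"wy":0,"wz":0,"hand":80},{"dx":-12,"dy":42,"dz":0,"wx":0,"wy":0,"wz":0,"hand":80},{"dx":0,"dy":0,"dz":0,"wx":0,"wy":0,"wz":6.4,"hand":80},{"dx":0,"dy":0,"dz":0,"wx":0,"wy":0,"wz":6.4,"hand":80},{"dx":0,"dy":0,"dz":0,"wx":0,"wy":0,"wz":6.4,"hand":80},{"dx":0,"dy":0,"dz":0,"wx":0,"wy":0,"wz":0,"hand":80}]'

```text
time_s: 9.9
tool_pos: [0.4884, -0.2799, 0.2621]
eef_rot: [-180.0, 0.2, -11.6]
ft_force: [0.8, 0.4, -0.9]
gripper_width: 0.0586
```

```bash
python3 go.py .489 -.2777 .23 180 0 -10.7; python3 - <<'E'
from h import *
# refine machine from top0: nose housing rectangle 62x56 top z .154 by max edge contrast
s=load("top0.pkl");g=cv2.cvtColor(s["pixels"],cv2.COLOR_RGB2LAB).astype(np.float32)
def rect(x,y,a,L,W):
    u=np.linspace(-1,1,40);P=np.r_[np.c_[u*L/2,0*u+W/2],np.c_[u*L/2,0*u-W/2],np.c_[0*u+L/2,u*W/2],np.c_[0*u-L/2,u*W/2]]
    c,d=np.cos(a),np.sin(a);return np.c_[x+c*P[:,0]-d*P[:,1],y+d*P[:,0]+c*P[:,1],0*P[:,0]+.154]
sm=lambda P:cv2.remap(g,*[v.astype(np.float32) for v in w2p(s,P).T],cv2.INTER_LINEAR)
f=lambda x,y,a:np.linalg.norm(sm(rect(x,y,a,.062-.005,.056-.005))-sm(rect(x,y,a,.062+.005,.056+.005)),axis=1).clip(0,20).mean()
print(sorted(((f(x,y,np.radians(a)),round(x,4),round(y,4),a) for x in np.arange(.494,.512,.001) for y in np.arange(-.212,-.196,.001) for a in(-9,-10,-11,-12)),reverse=True)[:4])
E
```

```text
t 9.9 pos [ 488.44 -279.9   262.11] rpy [-179.96    0.2   -11.57] F [ 0.79  0.37 -0.87] T [-0.03 -0.02  0.01] w 58.620869643754354 q [-37.58  22.82  78.78  -0.05  78.6   64.  ]
d [ 0.21 -2.25 32.11] w [-0.04  0.2  -0.87]
[(np.float32(6.830876), np.float64(0.504), np.float64(-0.205), -11), (np.float32(6.828017), np.float64(0.504), np.float64(-0.205), -10), (np.float32(6.7932334), np.float64(0.504), np.float64(-0.204), -10), (np.float32(6.7926736), np.float64(0.503), np.float64(-0.205), -11)]
```

Call:
apply_moves --rows '[{"dx":1.5,"dy":-1.2,"dz":20,"wx":0,"wy":0.2,"wz":-0.9,"hand":80},{"dx":0,"dy":0,"dz":20,"wx":0,"wy":0,"wz":0,"hand":80}]'

```text
time_s: 10.1
tool_pos: [0.4916, -0.2787, 0.2244]
eef_rot: [179.9, -0.3, -10.2]
ft_force: [0.1, -0.8, 0.6]
gripper_width: 0.0586
```

Call:
apply_moves --rows '[{"dx":0,"dy":0,"dz":20,"wx":0,"wy":0,"wz":0,"hand":80},{"dx":0,"dy":0,"dz":15,"wx":0,"wy":0,"wz":0,"hand":80}]'

```text
time_s: 10.3
tool_pos: [0.492, -0.2771, 0.1883]
eef_rot: [179.9, -0.3, -9.7]
ft_force: [0.5, 0.8, 0.3]
gripper_width: 0.0588
```

```bash
python3 go.py .4902 -.2787 .165 180 0 -10.6
```

```text
t 10.3 pos [ 492.02 -277.13  188.3 ] rpy [179.88  -0.33  -9.72] F [0.54 0.84 0.32] T [ 0.02 -0.02  0.  ] w 58.78739666358505 q [-37.19  26.05  85.71   0.04  67.9   62.52]
d [-1.66  1.81 23.29] w [ 0.12 -0.33  0.88]
```

Call:
apply_moves --rows '[{"dx":-1.5,"dy":1.7,"dz":12,"wx":0,"wy":-0.3,"wz":0.9,"hand":80},{"dx":0,"dy":0,"dz":9,"wx":0,"wy":0,"wz":0,"hand":80},{"dx":0,"dy":0,"dz":0,"wx":0,"wy":0,"wz":0,"hand":80}]'

```text
time_s: 10.6
tool_pos: [0.4897, -0.2766, 0.1646]
eef_rot: [180.0, 0.2, -10.3]
ft_force: [1.0, -0.0, 0.6]
gripper_width: 0.0585
```

```bash
python3 go.py .4902 -.2787 .165 180 0 -10.6
```

```text
t 10.6 pos [ 489.73 -276.64  164.61] rpy [179.98   0.19 -10.28] F [ 1.03 -0.03  0.64] T [ 0.06 -0.01  0.04] w 58.45364093017874 q [-37.21  27.46  87.43  -0.12  65.27  63.12]
d [ 0.83  1.94 -0.39] w [0.02 0.19 0.32]
```

Close gradually and watch for the first contact, so as not to shove the latch.

Call:
apply_moves --rows '[{"dx":0.5,"dy":1.9,"dz":0,"wx":0,"wy":0.2,"wz":0.3,"hand":130},{"dx":0,"dy":0,"dz":0,"wx":0,"wy":0,"wz":0,"hand":150},{"dx":0,"dy":0,"dz":0,"wx":0,"wy":0,"wz":0,"hand":160}]'

```text
time_s: 10.9
tool_pos: [0.4907, -0.2792, 0.1662]
eef_rot: [179.9, -0.2, -10.5]
ft_force: [0.7, -1.0, -0.4]
gripper_width: 0.0317
```

Call:
apply_moves --rows '[{"dx":0,"dy":0,"dz":0,"wx":0,"wy":0,"wz":0,"hand":200},{"dx":0,"dy":0,"dz":0,"wx":0,"wy":0,"wz":0,"hand":255},{"dx":0,"dy":0,"dz":0,"wx":0,"wy":0,"wz":0,"hand":255}]'

```text
time_s: 11.2
tool_pos: [0.4911, -0.2778, 0.1669]
eef_rot: [-180.0, -0.2, -10.5]
ft_force: [0.8, 2.8, -1.2]
gripper_width: 0.0205
```

```bash
python3 go.py .4902 -.2787 .165 180 0 -10.6
```

```text
t 11.2 pos [ 491.09 -277.85  166.9 ] rpy [-179.97   -0.2   -10.51] F [ 0.8   2.76 -1.22] T [ 0.34 -0.12  0.05] w 20.4658352340346 q [-37.35  27.31  87.28   0.13  65.24  63.11]
d [-0.73  1.    1.9 ] w [-0.03 -0.2   0.09]
```

Call:
apply_moves --rows '[{"dx":0,"dy":5,"dz":0,"wx":0,"wy":0,"wz":0,"hand":255},{"dx":0,"dy":5,"dz":0,"wx":0,"wy":0,"wz":0,"hand":255},{"dx":0,"dy":5,"dz":0,"wx":0,"wy":0,"wz":0,"hand":255}]'

```text
time_s: 11.5
tool_pos: [0.4887, -0.2905, 0.1668]
eef_rot: [-179.8, -0.2, -10.4]
ft_force: [1.6, 6.8, 0.5]
gripper_width: 0.0206
```

```bash
python3 go.py .4867 -.3014 .166 180 0 -10.6
```

```text
t 11.5 pos [ 488.66 -290.46  166.83] rpy [-179.76   -0.16  -10.42] F [1.62 6.77 0.5 ] T [ 0.7  -0.17 -0.08] w 20.635620114416554 q [-38.61  27.79  86.47   0.31  65.71  61.69]
d [ 0.04 11.12  0.79] w [-0.24 -0.16  0.18]
```

Call:
apply_moves --rows '[{"dx":0,"dy":6,"dz":0,"wx":-0.1,"wy":0,"wz":0,"hand":255},{"dx":0,"dy":5,"dz":0,"wx":-0.1,"wy":0,"wz":0,"hand":255},{"dx":0,"dy":1,"dz":0,"wx":0,"wy":0,"wz":0,"hand":255}]'

```text
time_s: 11.8
tool_pos: [0.4868, -0.2998, 0.1668]
eef_rot: [-179.6, -0.1, -10.4]
ft_force: [2.5, 8.9, 1.2]
gripper_width: 0.0209
```

```bash
python3 go.py .4867 -.3014 .166 180 0 -10.6
```

```text
t 11.8 pos [ 486.83 -299.84  166.8 ] rpy [-179.63   -0.1   -10.4 ] F [2.49 8.86 1.16] T [ 0.7  -0.27 -0.08] w 20.941651611911432 q [-39.51  28.17  85.83   0.41  66.09  60.72]
d [0.15 1.56 0.79] w [-0.37 -0.1   0.2 ]
```

Call:
apply_moves --rows '[{"dx":0,"dy":3,"dz":0,"wx":-0.2,"wy":0,"wz":0,"hand":255},{"dx":0,"dy":1,"dz":0,"wx":-0.1,"wy":0,"wz":0,"hand":255}]'

```text
time_s: 12.0
tool_pos: [0.4865, -0.3015, 0.1668]
eef_rot: [-179.7, -0.1, -10.4]
ft_force: [1.3, 8.8, 1.4]
gripper_width: 0.021
```

```bash
python3 go.py .4867 -.3014 .166 180 0 -10.6
```

```text
t 12.0 pos [ 486.52 -301.46  166.8 ] rpy [-179.67   -0.07  -10.38] F [1.31 8.81 1.38] T [ 0.84 -0.28 -0.06] w 20.9887381592666 q [-39.63  28.23  85.72   0.35  66.15  60.61]
d [ 0.17 -0.09  0.8 ] w [-0.33 -0.07  0.22]
```

Call:
apply_moves --rows '[{"dx":0.4,"dy":1,"dz":-5.6,"wx":-0.1,"wy":-1,"wz":0,"hand":255},{"dx":0.4,"dy":1,"dz":-5.6,"wx":-0.1,"wy":-1,"wz":0,"hand":255}]'

```text
time_s: 12.2
tool_pos: [0.4873, -0.3007, 0.1758]
eef_rot: [-179.5, 2.1, -10.3]
ft_force: [4.0, 8.0, -7.4]
gripper_width: 0.0205
```

```bash
python3 go.py .4867 -.3014 .166 180 0 -10.6
```

```text
t 12.2 pos [ 487.31 -300.75  175.78] rpy [-179.52    2.08  -10.34] F [ 3.98  7.99 -7.37] T [ 0.36 -0.86 -0.07] w 20.47281096337728 q [-39.04  28.85  83.13  -0.62  70.07  61.53]
d [-0.13  0.83  9.79] w [-0.47  2.08  0.25]
```

The nose is free: it has risen 9 mm with only its own weight on the gripper. I'll continue along the arc.

Call:
apply_moves --rows '[{"dx":0.8,"dy":1.5,"dz":-11.2,"wx":-0.3,"wy":-2,"wz":0.1,"hand":255},{"dx":0.8,"dy":1.3,"dz":-11.2,"wx":-0.2,"wy":-2,"wz":0,"hand":255},{"dx":0.8,"dy":1.3,"dz":-11.2,"wx":-0.2,"wy":-2,"wz":0,"hand":255}]'

```text
time_s: 12.5
tool_pos: [0.4916, -0.3009, 0.2057]
eef_rot: [-179.6, 8.5, -10.3]
ft_force: [1.4, 9.0, -7.2]
gripper_width: 0.0208
```

```bash
cat > arc.py <<'E'
# tool pose in the machine's axes against the ideal arc
import numpy as np
from scipy.spatial.transform import Rotation as Ro
from rig import r
s=r.get_state();M=Ro.from_euler('z',-10.6,degrees=True)
p=M.inv().apply(s["tool_pos"]-[.504,-.205,0])*1000
T=M.inv()*Ro.from_euler('xyz',s["eef_rot"],degrees=True)*Ro.from_euler('x',180,degrees=True)
np.set_printoptions(precision=1,suppress=True)
v=p[[0,2]]-[320,143]
print("t",s["time_s"],"mach pos",p,"rotvec",T.as_rotvec(degrees=True),"rad",np.hypot(*v),"arc deg",np.degrees(np.arctan2(v[1],-v[0])-np.arctan2(23.8,320)),"F",M.inv().apply(s["ft_force"]),"w",s["gripper_width"]*1000)
E
python3 arc.py
```

```text
t 12.5 mach pos [  5.5 -96.5 205.7] rotvec [0.4 8.5 0.3] rad 320.7253195852735 arc deg 7.015288126398278 F [-0.3  9.1 -7.2] w 20.754729602921675
```

Call:
apply_moves --rows '[{"dx":0.7,"dy":1.2,"dz":-13,"wx":-0.3,"wy":-1.5,"wz":0,"hand":255},{"dx":0.7,"dy":1.2,"dz":-13,"wx":-0.2,"wy":-1.5,"wz":0,"hand":255},{"dx":0.8,"dy":1.2,"dz":-13,"wx":-0.2,"wy":-1.7,"wz":0,"hand":255},{"dx":0.8,"dy":1.2,"dz":-13,"wx":-0.2,"wy":-2,"wz":0,"hand":255}]'

```text
time_s: 12.9
tool_pos: [0.5041, -0.3013, 0.25]
eef_rot: [-179.5, 16.1, -10.0]
ft_force: [2.4, 7.0, -9.0]
gripper_width: 0.0201
```

```bash
python3 arc.py
```

```text
t 12.9 mach pos [ 17.8 -94.6 250. ] rotvec [ 0.4 16.1  0.5] rad 320.6321707799244 arc deg 15.24981545422839 F [ 1.1  7.3 -9. ] w 20.05800813893249
```

Call:
apply_moves --rows '[{"dx":0.8,"dy":1,"dz":-13,"wx":-0.2,"wy":-2,"wz":0,"hand":255},{"dx":0.8,"dy":1,"dz":-13,"wx":-0.2,"wy":-2,"wz":0,"hand":255},{"dx":0.8,"dy":1,"dz":-13,"wx":-0.2,"wy":-2,"wz":0,"hand":255},{"dx":0.8,"dy":1,"dz":-12,"wx":-0.2,"wy":-2,"wz":0,"hand":255}]'

```text
time_s: 13.3
tool_pos: [0.5226, -0.3036, 0.2927]
eef_rot: [-179.3, 25.3, -9.5]
ft_force: [-1.8, 7.9, -5.8]
gripper_width: 0.0207
```

```bash
python3 arc.py
```

```text
t 13.3 mach pos [ 36.4 -93.5 292.7] rotvec [ 0.4 25.3  0.9] rad 320.68599891106294 arc deg 23.568897219042245 F [-3.3  7.4 -5.8] w 20.728877345223022
```

Call:
apply_moves --rows '[{"dx":0,"dy":0.8,"dz":-1.5,"wx":-0.2,"wy":0.5,"wz":0.2,"hand":255},{"dx":0,"dy":0.8,"dz":-1.5,"wx":0,"wy":0,"wz":0,"hand":255}]'

```text
time_s: 13.5
tool_pos: [0.5234, -0.3032, 0.2938]
eef_rot: [-179.2, 25.3, -9.6]
ft_force: [-4.5, 9.2, -5.5]
gripper_width: 0.0208
```

```bash
python3 arc.py;python3 - <<'E'
from rig import r
from h import *
for i in range(10):
    b=r.snapshot("side")
    a=r.snapshot("top")
    if i%3==0:print(r.get_state()["tool_pos"],r.get_state()["joint_vel"].round(2))
pickle.dump(b,open("side6.pkl","wb"));pickle.dump(a,open("top6.pkl","wb"))
cv2.imwrite("pics/p6.png",np.hstack([crop(b,170,120,200,220,2),crop(a,290,70,180,220,2)]))
# mould unmoved? compare patches
for n,sl in(("side",(slice(235,300),slice(262,350))),("top",(slice(200,285),slice(100,240)))):
    d=cv2.absdiff(load(n+"5.pkl")["pixels"][sl],load(n+"6.pkl")["pixels"][sl]);print(n,d.mean())
E
python3 arc.py
```

```text
t 13.5 mach pos [ 37.1 -92.9 293.8] rotvec [ 0.5 25.3  0.8] rad 320.5918590135131 arc deg 23.80111352893392 F [-6.1  8.2 -5.5] w 20.76497061935815
[ 0.52325774 -0.30315835  0.29368751] [ 0.   -0.3   0.47  0.   -0.48  0.09]
[ 0.52325421 -0.30315105  0.29366931] [-0.06 -0.02 -0.01 -0.01 -0.07  0.08]
[ 0.52324606 -0.30316207  0.29368582] [-0.11 -0.04  0.01  0.14  0.08  0.08]
[ 0.52326682 -0.303147    0.29366426] [-0.11 -0.03 -0.05 -0.02  0.15 -0.05]
side 16.655128205128204
top 16.555434173669468
t 14.5 mach pos [ 37.  -92.9 293.7] rotvec [ 0.5 25.3  0.8] rad 320.61358344555765 arc deg 23.77586969326785 F [-4.5  9.3 -5.3] w 20.729301905418843
```

View pics/p6.png

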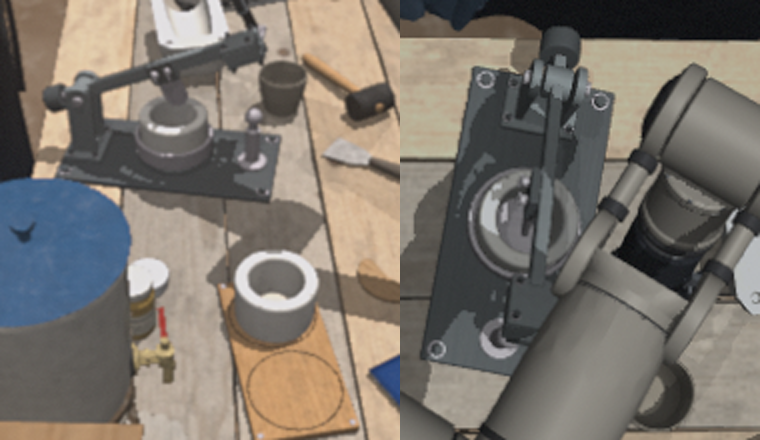

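The arm is raised well clear of the ball (crop (253,115)), held steady, the mould sits on the near circle, and the cup is where it was.

```bash
python3 -c "
from rig import r
print(r.job_done())"
```

```text
the job is handed in; nothing more can be done
None
```

The job is done and handed in. The mould ring is on the circle beside the machine, and the gripper is still holding the jolley arm up.

**Mould:** I pinched the ring's wall and slid it along the board with its disc inside. Both cameras put its centre about 2.5 mm from the middle of the circle, mostly in x. They disagree by 1–2 mm in y. I left it there.

**Latch and arm:** I pulled the grip out about 24 mm against a spring force of about 9 N. I then lifted the arm about 23.8° along its arc, which puts the nose about 13 cm above the ball by calculation. Over the last second before hand-in the tool moved less than 0.5 mm. The arm's weight and the spring were still on the grip. The clock stood at about 14.5 s.

**Checks that failed or disagreed:**
- **Drift at the first pinch:** the first descent onto the mould drifted about 14 mm sideways and stopped short, and the tool rose about 5 mm more while closing. Wrist force stayed near zero, so I opened, corrected and gripped again. I never found the cause.
- **Second pinch:** the tool rose about 3 mm while closing, again with no mould weight showing on the wrist. I did not measure the ring's height directly.
- **Mould left undisturbed:** my image comparison of the mould area was inconclusive, because shadows and the arm had changed. In the last side view it still stands on the circle.
- **Bystanders:** by eye in the last views the cup is where it was and the tin and jar look undisturbed; I did not measure them.

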